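# Sort nozzles, jar and packed sweet into the bins of their kind

## Task

Sort the two steel piping nozzles, the small screw-lidded jar and the clear-wrapped sweet that stand on the left of the worktop into the three white bins. Each goes into the bin that already holds one of its own kind, set down upright on the bin's floor next to it. Don't knock over or push away what is already in the bins.

Things in the scene. Friction and masses are not known exactly. Their poses are not given: they have to be found in the camera images.
- loose_nozzle_a: Steel-grey piping nozzle, a plain upright cone, base 21 mm wide, 29 mm high, tip about 9 mm wide, 12 g; grip it across the cone near its foot. Origin: centre of its underside; z up its axis. At the start it stands upright on the worktop (z = 0) at the robot's left. It belongs in the nozzle bin
- loose_nozzle_b: Steel-grey piping nozzle, a plain upright cone, base 24 mm wide, 34 mm high, tip about 9 mm wide, 12 g; grip it across the cone near its foot. Origin: centre of its underside; z up its axis. At the start it stands upright on the worktop (z = 0) at the robot's left. It belongs in the nozzle bin
- loose_jar: Small round screw jar with a dark lid, 38 mm in diameter, 60 mm high, 70 g (may vary); grip it across the sides or lid. Origin: centre of its underside; z up its axis. At the start it stands upright on the worktop (z = 0) at the robot's left. It belongs in the jar bin. A wooden stamp (38 mm wide, 55 mm high, fixed) stands amid the loose things, 70 mm or more from their centres
- loose_pack: Sweet in a clear wrapper: its solid body is a block 56 by 56 mm, 36 mm high, the thin film reaches 65 mm by 62 mm; 55 g (may vary). Grip it across two opposite sides, along its x or y. Origin: centre of its underside; z up its axis. At the start it stands upright on the worktop (z = 0) at the robot's left. It belongs in the pack bin
- binned_nozzle: Steel-grey piping nozzle, a plain upright cone, base 26 mm wide, 32 mm high, tip about 9 mm wide, 12 g; grip it across the cone near its foot. Loose, it stands upright in the nozzle bin 40 to 56 mm from the bin's centre towards its -y end, within 5 mm of the bin's centre line. Origin: centre of its underside; z up
- binned_jar: Small round screw jar with a dark lid, 36 mm in diameter, 64 mm high. Loose, it stands upright in the jar bin 40 to 56 mm from the bin's centre towards its -y end, within 5 mm of the bin's centre line. Origin: centre of its underside; z up. (Mind the tall stack of pans at the right front of the worktop, about 0.35 m ahead and 0.48 m to the right of the robot.)
- binned_pack: Clear-wrapped sweet like the loose one (solid block 56 by 56 mm, 36 mm high), at most 0.15 rad askew to the bin. Loose, it stands upright in the pack bin 40 to 56 mm from the bin's centre towards its -y end, within 5 mm of the bin's centre line. Origin: centre of its underside; z up
- nozzle_bin: Low open white plastic bin, fixed: the one in which a piping nozzle stands; else the three bins are alike, and they change places. Outside 136 mm along its x, 176 mm along its y, 32 mm high; walls and floor 3 mm. Origin: centre of its underside; y along the long side, z up; a small finger lip sticks out 6 mm at -x. It stands on the worktop in front or to the right of the robot
- jar_bin: Low open white plastic bin, fixed: the one in which a jar stands; else the three bins are alike, and they change places. Outside 136 mm along its x, 176 mm along its y, 32 mm high; walls and floor 3 mm. Origin: centre of its underside; y along the long side, z up; a small finger lip sticks out 6 mm at -x. It stands on the worktop in front or to the right of the robot
- pack_bin: Low open white plastic bin, fixed: the one in which a wrapped sweet lies; else the three bins are alike, and they change places. Outside 136 mm along its x, 176 mm along its y, 32 mm high; walls and floor 3 mm. Origin: centre of its underside; y along the long side, z up; a small finger lip sticks out 6 mm at -x. It stands on the worktop in front or to the right of the robot
There are look-alikes about, which are no part of the job. Leave any orange or red look-alike of the loose_jar alone.

How it is judged:
By the outcome, as a careful person would: the job done as asked, in the order asked, and still so for the second after the job is handed in, with the robot touching nothing.
It also fails if it takes over 109 s, if anything falls off the work surface, if the arm or the gripper's body presses on something with over 40 N, if the wrist force passes 120 N, or if a joint passes its speed limit or range.

## Robot

A 6-joint arm with a two-finger parallel gripper is mounted at the origin on a cart in front of the work surface, level with it; the furniture and walls round the work are solid. World frame = base frame: x ahead of the robot, y to its left, z up, the work surface at z = 0. Lengths are in m, angles in rad, forces in N, time in s.
With the tool pointing down it reaches from about 0.325 to 0.75 m from the base axis. Payload 7.6 kg.
Tool frame: the origin (TCP) lies midway between the tips of the shut fingers; the grasp point (between the pads) lies 19 mm behind it (robot.tcp_to_grasp is the distance from the TCP to the grasp point, in m); y points along the fingers, x is the direction in which the jaws open and shut, and the axes are right-handed (so a half turn about y gives the same grasp; the last joint's range is limited). The gripper opens to 85 mm and grips with 20 to 120 N. Pads are 22 mm wide; open, the fingers measure 114 mm over their backs; the gripper's body (76 mm by 85 mm) begins 54 mm behind the grasp point. The pads swing forward as they close: fully open they stand 13 mm farther back than shut.
Start: joints at [1.155, 0.052, 1.401, -0, 1.689, -0.07], TCP at [0.178, 0.494, 0.231] pointing down, gripper open.
Joint ranges: [-2.9, 2.9], [-0.91, 2.17], [0.12, 2.37], [-1.06, 4.2], [0.26, 2.73], [-2.93, 2.93]. Speed limits (rad/s): [2.57, 2.57, 3.01, 3.14, 3.14, 3.14].

## Interface

Orientations are given as a unit quaternion [w, x, y, z].
In Python, from cell import robot, eyes, order gives the robot as it stands.
- The arm moves only by the shell command python3 -m creep 'ROWS'. ROWS is a JSON object of lists of equal length, an entry for each row: "linear": the shift along the tool's x, y, z in mm, a list of three; "spin": the turn about the tool's y in rad; "fingers": the finger opening in mm, from 0 to 85.4. In form: {"linear": [[dx, dy, dz], ...], "spin": [spin, ...], "fingers": [fingers, ...]}. A call has 1 to 5 rows; each row is the pose to reach, as a shift and turn from the pose commanded when the call began, along the tool's axes at that moment; what a row does not reach only later rows make up. A row lasts 1/10 s, in which the tool goes at most 50 mm and 8.59 degrees, less where a joint would pass 70% of its speed; a pose out of reach is approached as far as the arm can. A call with a gripper value outside its range is refused whole. The fingers move at their own pace and stop on an object; the grip force is fixed at half the most. Time passes only in rows, so rows that repeat a pose let the fingers close. It gives the time, the measured TCP pose, the force and the opening at its end, in the units of the state.
- robot.read_state(): the state, without advancing time (a new reading comes with each control period).
- eyes.camera(name): name is "scene" or "top" or "wrist"; returns the picture (384x512x3 uint8, blue, green, red); there is no depth.
- eyes.get_calibration(name): a dict with "camera_matrix" (3x3 intrinsics, pixels), "dist_coeffs" ([k1, k2, p1, p2, k3] as OpenCV has them; the pictures are not rectified), "pose" (4x4, takes a point from camera to world coordinates); the wrist camera has in their place "T_tool_cam" (4x4, takes a point from camera to tool coordinates, whose origin is the TCP and whose axes are the tool frame's). Camera axes: x right, y up, looking along -z (the intrinsics and any distortion apply to the point x, -y, -z); pixel columns grow to the right and rows downward; lengths in m; the calibration is good to about 2 mm. A picture is of the moment at which its call begins: read the wrist's pose just before it. get_calibration takes no time and is no camera call.
- order.sign_off(): hands the job in, once; it reports no verdict.
The state is a dict: "clock": time; "qpos": joint angles; "qvel": joint speeds; "joint_efforts": joint torques, N m; "position": TCP position; "ee_rot": TCP orientation; "wrist_force": force on the tool from outside, world axes, zero at the start; "torque": the same for the moment, N m; "finger_gap": finger opening in m.
Only numpy, scipy, OpenCV 4.12 (cv2) and the standard library are available. Lean on these libraries where they do the work, as an engineer would, in place of code of your own. Each camera call takes 0.05 s, during which the arm holds its last target. There are 200 camera calls.

## Working session

There is one attempt and no reset: what is moved stays moved. The work goes in short steps, Python scripts to look and compute and a shell command to move; the robot and the scene stay as the last step left them, time stands still between calls to the robot, and variables do not carry over. Pictures are saved under pics/ and viewed, about 12 in all and at most 16, crops included, and the job is handed in when it is done.

```bash
mkdir -p pics; ls
python3 - <<'E'
from cell import robot, eyes
import cv2
print(robot.read_state(), robot.tcp_to_grasp)
for n in("scene","top","wrist"):
    im=eyes.camera(n); cv2.imwrite(f"pics/{n}0.png",im); print(n,eyes.get_calibration(n))
E
```

```text
pics
{'clock': 0.0, 'qpos': array([ 1.15470763e+00,  5.28524213e-02,  1.40172632e+00, -3.59183657e-05,
        1.68858690e+00, -7.03146615e-02]), 'qvel': array([-0.00115768, -0.00179493, -0.00034689,  0.00027232,  0.00233564,
       -0.0006051 ]), 'joint_efforts': array([-1.76594727e-03, -3.81667221e+01, -3.60189843e+01, -1.69444716e-04,
        6.14274148e-03,  3.85158887e-05]), 'position': array([0.17781019, 0.49365608, 0.23046342]), 'ee_rot': array([-0.57826253,  0.57885809,  0.40606139, -0.40700112]), 'wrist_force': array([0.7647423 , 0.87872664, 0.87807166]), 'torque': array([ 0.00093239, -0.03505685, -0.06778859]), 'finger_gap': 0.0852237323188579} 0.0187
scene {'camera_matrix': array([[498.48921784,   0.        , 250.53048878],
       [  0.        , 498.48921784, 191.86349516],
       [  0.        ,   0.        ,   1.        ]]), 'dist_coeffs': array([0.07583674, 0.        , 0.        , 0.        , 0.        ]), 'pose': array([[ 0.51798197,  0.36240383, -0.77482781, -0.54637269],
       [-0.85517026,  0.19879494, -0.47871118, -0.60172487],
       [-0.01945491,  0.91057347,  0.
[... 525 characters left out ...]
 0.99489157],
       [ 0.        ,  0.        ,  0.        ,  1.        ]])}
wrist {'camera_matrix': array([[301.98455777,   0.        , 252.11613331],
       [  0.        , 301.98455777, 192.72410382],
       [  0.        ,   0.        ,   1.        ]]), 'dist_coeffs': array([-0.07383637,  0.        ,  0.        ,  0.        ,  0.        ]), 'T_tool_cam': array([[ 9.99999424e-01, -8.77109042e-04, -6.18837348e-04,
         6.36796778e-04],
       [-3.60153564e-04,  2.68934645e-01, -9.63158360e-01,
        -1.43224491e-01],
       [ 1.01122171e-03,  9.63158028e-01,  2.68934174e-01,
         6.80061946e-02],
       [ 0.00000000e+00,  0.00000000e+00,  0.00000000e+00,
         1.00000000e+00]])}
```

View pics/top0.png

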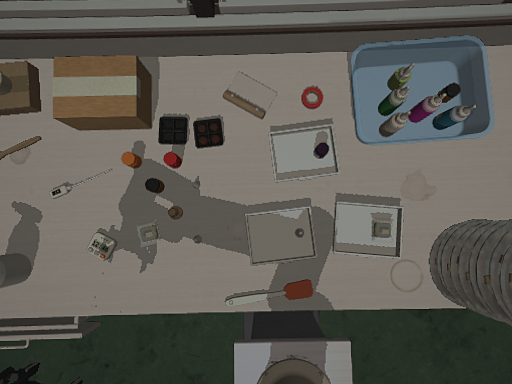

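View pics/scene0.png

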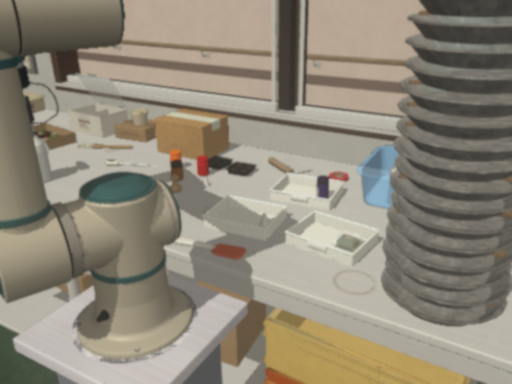

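```bash
cat > h.py <<'E'
import numpy as np, cv2
from cell import robot, eyes
from scipy.spatial.transform import Rotation as R
def pose():
    s=robot.read_state(); q=s["ee_rot"]; T=np.eye(4)
    T[:3,:3]=R.from_quat([q[1],q[2],q[3],q[0]]).as_matrix(); T[:3,3]=s["position"]; return T
def px2w(name,uv,z,T=None):
    c=eyes.get_calibration(name); P=c["pose"] if "pose" in c else (pose() if T is None else T)@c["T_tool_cam"]
    p=cv2.undistortPoints(np.array(uv,float).reshape(-1,1,2),c["camera_matrix"],c["dist_coeffs"])[:,0]
    d=np.c_[p[:,0],-p[:,1],-np.ones(len(p))]@P[:3,:3].T
    return P[:3,3]+d*((np.broadcast_to(z,len(p))-P[2,3])/d[:,2])[:,None]
def w2px(name,X,T=None):
    c=eyes.get_calibration(name); P=c["pose"] if "pose" in c else (pose() if T is None else T)@c["T_tool_cam"]
    p=(np.atleast_2d(X)-P[:3,3])@P[:3,:3]
    return cv2.projectPoints(p*[1,-1,-1],np.zeros(3),np.zeros(3),c["camera_matrix"],c["dist_coeffs"])[0][:,0]
def totool(X,T=None):  # mm shift of TCP in tool axes to bring TCP to X
    T=pose() if T is None else T
    return (T[:3,:3].T@(np.array(X)-T[:3,3])*1000).round(1)
E
python3 - <<'E'
from h import *
im=cv2.imread("pics/top0.png")
cv2.imwrite("pics/topL.png",cv2.resize(im[135:265,70:230],None,fx=5,fy=5,interpolation=cv2.INTER_CUBIC)[:600])
a=cv2.resize(im[120:270,240:410],None,fx=4,fy=4,interpolation=cv2.INTER_CUBIC)
cv2.imwrite("pics/topR.png",a)
print(pose().round(3))
E
```

```text
[[ 0.339 -0.001 -0.941  0.178]
 [ 0.941 -0.001  0.339  0.494]
 [-0.001 -1.     0.     0.231]
 [ 0.     0.     0.     1.   ]]
```

View pics/topL.png

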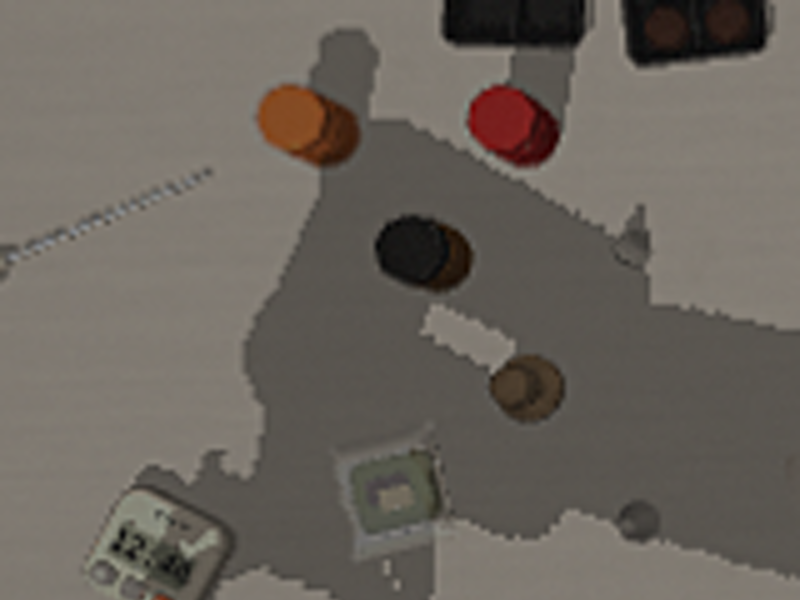

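View pics/topR.png

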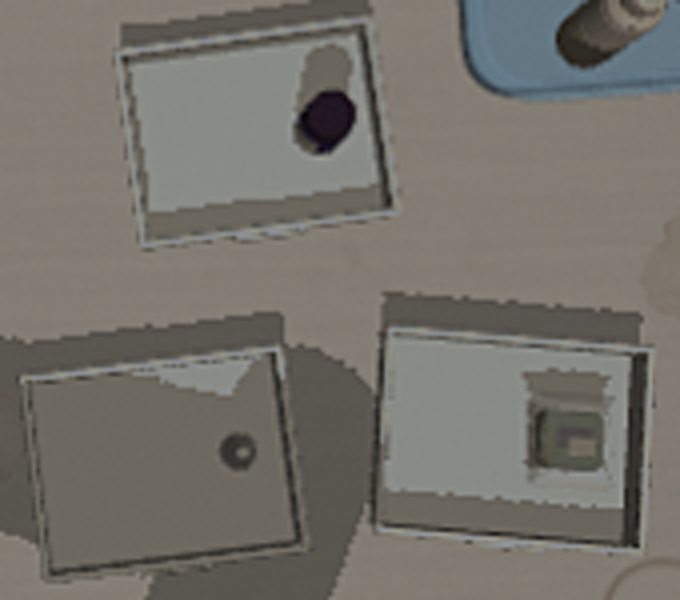

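View pics/wrist0.png

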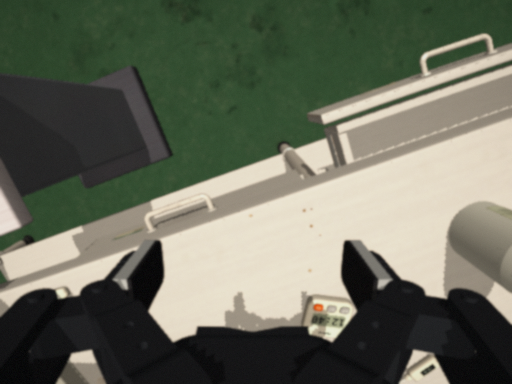

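Run:
```python
from h import *
L=lambda u,v:((u+.5)/5-.5+70,(v+.5)/5-.5+135)
Q=lambda u,v:((u+.5)/4-.5+240,(v+.5)/4-.5+120)
for n,u,v,z in[("jar",414,250,.06),("orange",293,120,.06),("red",502,120,.06),("nozU",632,247,.01),("nozD",639,520,.015),("pack",395,492,.036),("stamp",528,387,.03),("clock",160,545,.02)]:
    p=px2w("top",[L(u,v)],z)[0]; print(n,p.round(3),np.hypot(*p[:2]).round(3))
pk=px2w("top",[L(*c) for c in[(352,470),(435,452),(440,515),(362,533)]],.036); print(pk.round(3), [np.degrees(np.arctan2(*(pk[(i+1)%4]-pk[i])[[1,0]])).round(1) for i in range(4)])
for n,cs,it,z in[("jarbin",[(120,55),(365,22),(395,212),(143,247)],(330,118),.067),("nozbin",[(25,380),(278,348),(303,547),(48,577)],(238,452),.02),("packbin",[(388,328),(652,347),(642,550),(375,528)],(572,440),.039)]:
    c=px2w("top",[Q(*k) for k in cs],.032)
    y=(c[0]-c[1]+c[3]-c[2]);y/=np.linalg.norm(y)
    print(n,c.mean(0).round(3),"yaw",np.degrees(np.arctan2(-y[0],y[1])).round(1),[np.linalg.norm(c[i]-c[(i+1)%4]).round(3) for i in range(4)],"item",px2w("top",[Q(*it)],z)[0].round(3))
    print(" target",(c.mean(0)+.035*y).round(3),"y",y.round(3))
```

```text
jar [0.58  0.362 0.06 ] 0.684
orange [0.652 0.427 0.06 ] 0.78
red [0.65  0.315 0.06 ] 0.722
nozU [0.585 0.255 0.01 ] 0.638
nozD [0.432 0.251 0.015] 0.5
pack [0.451 0.379 0.036] 0.59
stamp [0.507 0.309 0.03 ] 0.593
clock [0.426 0.513 0.02 ] 0.666
[[0.464 0.403 0.036]
 [0.472 0.358 0.036]
 [0.438 0.355 0.036]
 [0.43  0.397 0.036]] [np.float64(-79.2), np.float64(-175.2), np.float64(101.5), np.float64(9.5)]
jarbin [ 0.661 -0.048  0.032] yaw 6.4 [np.float64(0.172), np.float64(0.134), np.float64(0.175), np.float64(0.135)] item [ 0.664 -0.094  0.067]
 target [ 0.657 -0.013  0.032] y [-0.111  0.994  0.   ]
nozbin [0.437 0.022 0.032] yaw 5.6 [np.float64(0.174), np.float64(0.135), np.float64(0.173), np.float64(0.134)] item [ 0.442 -0.03   0.02 ]
 target [0.433 0.057 0.032] y [-0.098  0.995  0.   ]
packbin [ 0.448 -0.215  0.032] yaw -5.6 [np.float64(0.178), np.float64(0.136), np.float64(0.178), np.float64(0.135)] item [ 0.446 -0.252  0.039]
 target [ 0.452 -0.18   0.032] y [0.098 0.995 0.   ]
```

```bash
python3 -m creep '{"linear":[[-10,0,-49],[-20,0,-97],[-29,0,-145],[-39,0,-193],[-49,0,-241]],"spin":[0.14,0.28,0.42,0.56,0.7],"fingers":[85,85,85,85,85]}'
python3 - <<'E'
from h import *
print(totool([.50,.30,.23]),pose().round(3)[:2])
E
```

```text
clock: 0.65
position: [0.3894, 0.3648, 0.2311]
ee_rot: [0.683, -0.683, -0.181, 0.182]
wrist_force: [0.1, 1.0, -0.1]
finger_gap: 0.0848
[  63.8    1.1 -111.2] [[ 0.868 -0.    -0.496  0.389]
 [ 0.496  0.     0.868  0.365]]
```

```bash
python3 -m creep '{"linear":[[22,0,-38],[44,0,-76],[64,0,-111],[64,0,-111],[64,0,-111]],"spin":[0.14,0.28,0.41,0.41,0.41],"fingers":[85,85,85,85,85]}'
python3 - <<'E'
from h import *
T=pose();im=eyes.camera("wrist");cv2.imwrite("pics/w1.png",cv2.resize(im,(800,600)));np.save("T1.npy",T)
print(T.round(3))
E
```

```text
clock: 1.15
position: [0.4994, 0.3016, 0.2306]
ee_rot: [-0.706, 0.706, 0.04, -0.041]
wrist_force: [-0.2, 0.0, -0.9]
finger_gap: 0.0847
[[ 0.993 -0.001 -0.114  0.499]
 [ 0.114 -0.     0.993  0.302]
 [-0.001 -1.    -0.     0.231]
 [ 0.     0.     0.     1.   ]]
```

View pics/w1.png

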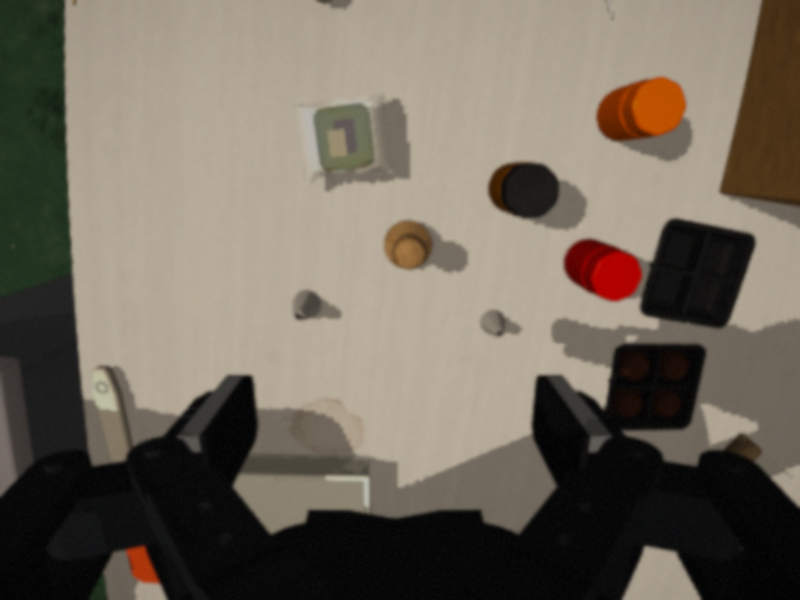

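Run:
```python
from h import *
T=np.load("T1.npy"); s=.64
for n,u,v,z in[("nozD",306,305,.015),("nozU",492,323,.012),("jar",530,190,.06),("pack",344,137,.036),("stamp",408,250,.04)]:
    p=px2w("wrist",[((u+.5)*s-.5,(v+.5)*s-.5)],z,T)[0]; print(n,p.round(4))
cs=[(314,109),(366,103),(373,164),(322,170)]
c=px2w("wrist",[((u+.5)*s-.5,(v+.5)*s-.5) for u,v in cs],.036,T);print(c.round(3),c.mean(0).round(3),[np.degrees(np.arctan2(*(c[(i+1)%4]-c[i])[[1,0]])).round(1) for i in range(4)],[np.linalg.norm(c[i]-c[(i+1)%4]).round(3) for i in range(4)])
im=cv2.imread("pics/w1.png"); 
cv2.imwrite("pics/w1c.png",np.hstack([cv2.resize(im[80:200,280:420],(490,420)),cv2.resize(im[270:350,280:330],(300,480))[:420]]))
print("tool shift to nozD over",totool([.432,.251,.10]))
```

```text
nozD [0.4339 0.2593 0.015 ]
nozU [0.5839 0.2606 0.012 ]
jar [0.5812 0.3682 0.06  ]
pack [0.455  0.3882 0.036 ]
stamp [0.5078 0.3163 0.04  ]
[[0.433 0.404 0.036]
 [0.468 0.412 0.036]
 [0.477 0.372 0.036]
 [0.442 0.365 0.036]] [0.455 0.388 0.036] [np.float64(12.5), np.float64(-77.2), np.float64(-167.1), np.float64(102.4)] [np.float64(0.035), np.float64(0.04), np.float64(0.036), np.float64(0.041)]
tool shift to nozD over [-72.1 130.9 -43.2]
```

View pics/w1c.png

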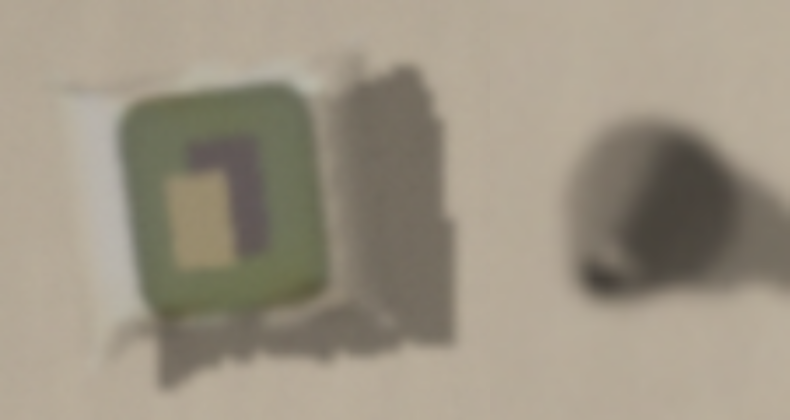

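Run:
```python
from h import *
T=np.load("T1.npy"); s=.64
print(px2w("wrist",[((307)*s-.5,(303.3)*s-.5),(304*s-.5,308*s-.5),((301)*s-.5,(315)*s-.5)],[0,.015,.03],T).round(4))
print(totool([.435,.257,.10]), totool([.435,.257,.05]))
```

```text
[[0.4318 0.2566 0.    ]
 [0.4321 0.257  0.015 ]
 [0.4327 0.2559 0.03  ]]
[-68.4 130.9 -37.6] [-68.4 180.9 -37.6]
```

```bash
python3 -m creep '{"linear":[[-18,42,-9],[-36,84,-19],[-54,126,-28],[-71,171,-38],[-71,171,-38]],"spin":[0,0,0,0,0],"fingers":[60,60,60,60,60]}'
python3 - <<'E'
from h import *
T=pose();im=eyes.camera("wrist");cv2.imwrite("pics/w2.png",im)
print(T[:,3].round(4)); 
for z in(0,.029): print(w2px("wrist",[[.432,.2565,z],[T[0,3],T[1,3],z]],T).round(1))
print(totool([.432,.2565,.005]))
E
```

```text
clock: 1.7
position: [0.4257, 0.2539, 0.0529]
ee_rot: [-0.704, 0.708, 0.036, -0.047]
wrist_force: [-1.4, 0.1, -1.0]
finger_gap: 0.0602
[0.4257 0.2539 0.0529 1.    ]
[[262.1 209.4]
 [252.5 211.9]]
[[262.9 225.4]
 [251.8 228.2]]
[ 2.6 53.   0.5]
```

View pics/w2.png

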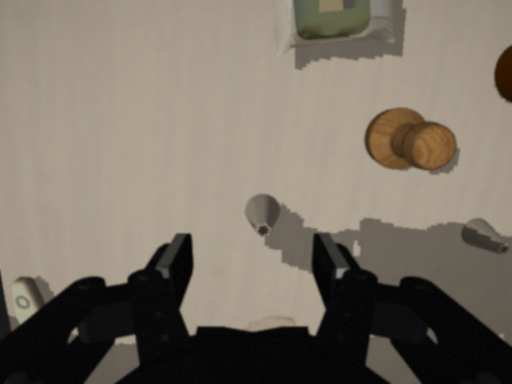

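```bash
python3 -m creep '{"linear":[[3,26,2],[3,53,2],[3,53,2]],"spin":[0,0,0],"fingers":[60,60,60]}'
python3 -m creep '{"linear":[[0,0,0],[0,0,0],[0,0,0],[0,0,0],[0,0,0]],"spin":[0,0,0,0,0],"fingers":[10,10,5,5,5]}'
```

```text
clock: 2.05
position: [0.436, 0.2596, 0.0075]
ee_rot: [0.706, -0.706, -0.041, 0.041]
wrist_force: [-0.9, 0.5, 0.4]
finger_gap: 0.0601
clock: 2.55
position: [0.4371, 0.2595, 0.0098]
ee_rot: [0.707, -0.705, -0.042, 0.039]
wrist_force: [-0.7, 0.5, 7.2]
finger_gap: 0.0152
```

```bash
python3 -m creep '{"linear":[[0,0,0],[0,-10,0],[0,-40,0],[0,-80,0],[0,-80,0]],"spin":[0,0,0,0,0],"fingers":[5,5,5,5,5]}'
python3 - <<'E'
from h import *
T=pose();im=eyes.camera("wrist");cv2.imwrite("pics/w3.png",im)
print(T.round(4))
E
```

```text
clock: 3.05
position: [0.4388, 0.2602, 0.0944]
ee_rot: [0.708, -0.704, -0.044, 0.037]
wrist_force: [1.1, 0.1, 1.2]
finger_gap: 0.0148
[[ 0.9933  0.0104 -0.1148  0.4388]
 [ 0.1147  0.0052  0.9934  0.2602]
 [ 0.0109 -0.9999  0.004   0.0944]
 [ 0.      0.      0.      1.    ]]
```

View pics/w3.png

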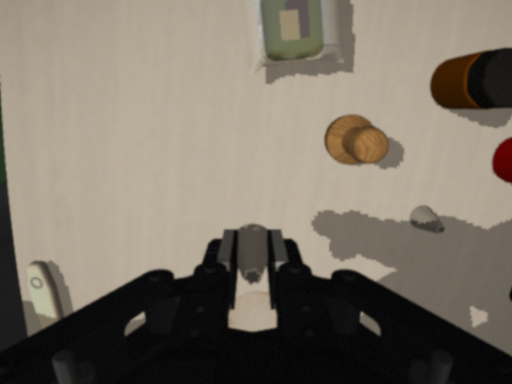

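```bash
python3 -m creep '{"linear":[[-5,-20,-42],[-10,-40,-84],[-15,-55,-126],[-20,-55,-168],[-26,-55,-208]],"spin":[0,0,0,0,0],"fingers":[5,5,5,5,5]}'
python3 -m creep '{"linear":[[0,0,0],[0,0,0]],"spin":[0,0],"fingers":[5,5]}'
python3 - <<'E'
from h import *
T=pose();im=eyes.camera("wrist");cv2.imwrite("pics/w4.png",im);np.save("T4.npy",T)
print(T.round(4))
E
```

```text
clock: 3.6
position: [0.4333, 0.0473, 0.1425]
ee_rot: [-0.706, 0.706, 0.041, -0.04]
wrist_force: [0.3, -0.9, -0.9]
finger_gap: 0.015
clock: 3.8
position: [0.4334, 0.0485, 0.142]
ee_rot: [0.706, -0.706, -0.04, 0.04]
wrist_force: [-0.0, 0.7, 0.3]
finger_gap: 0.0154
[[ 9.936e-01 -7.000e-04 -1.126e-01  4.334e-01]
 [ 1.126e-01  4.000e-04  9.936e-01  4.850e-02]
 [-7.000e-04 -1.000e+00  5.000e-04  1.420e-01]
 [ 0.000e+00  0.000e+00  0.000e+00  1.000e+00]]
```

View pics/w4.png

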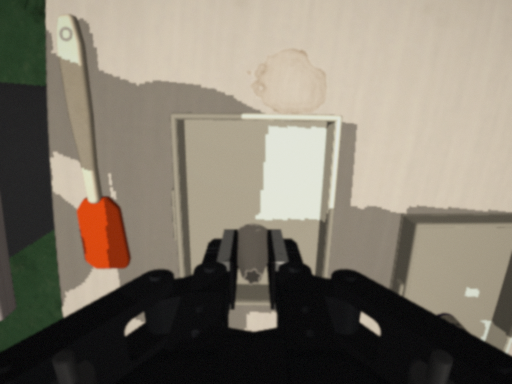

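Run:
```python
from h import *
T=np.load("T4.npy")
c=px2w("wrist",[(172,114.5),(341,114.5)],.032,T);print(c.round(4),np.linalg.norm(c[1]-c[0]))
x=(c[1]-c[0])/np.linalg.norm(c[1]-c[0]);y=np.array([-x[1],x[0],0]);o=c.mean(0)-.088*y;o[2]=0
print("yaw",np.degrees(np.arctan2(x[1],x[0])),"centre",o)
for yy in(.055,.008,.05): print(yy,o+yy*y, totool(o+yy*y+[0,0,.05],T), totool(o+yy*y+[0,0,.013],T))
```

```text
[[0.3612 0.1053 0.032 ]
 [0.4989 0.1211 0.032 ]] 0.1386271131385933
yaw 6.557252163875554 centre [0.440092   0.02580453 0.        ]
0.055 [0.43381122 0.08044473 0.        ] [ 4.1 92.  31.6] [  4.1 129.   31.6]
0.008 [0.43917843 0.0337522  0.        ] [  4.1  92.  -15.4] [  4.2 129.  -15.4]
0.05 [0.4343822  0.07547744 0.        ] [ 4.1 92.  26.6] [  4.1 129.   26.6]
```

```bash
python3 -m creep '{"linear":[[4,30,22],[4,70,22],[4,105,22],[4,118,22],[4,122,22]],"spin":[0,0,0,0,0],"fingers":[5,5,5,5,5]}'
python3 -m creep '{"linear":[[0,2,0],[0,4,0],[0,6,0],[0,6,0]],"spin":[0,0,0,0],"fingers":[5,5,5,5]}'
```

```text
clock: 4.35
position: [0.4342, 0.0721, 0.019]
ee_rot: [0.706, -0.706, -0.04, 0.042]
wrist_force: [0.4, -0.6, 0.2]
finger_gap: 0.015
clock: 4.75
position: [0.4356, 0.0713, 0.0149]
ee_rot: [0.706, -0.706, -0.041, 0.04]
wrist_force: [-0.0, -0.1, -0.1]
finger_gap: 0.0148
```

```bash
python3 -m creep '{"linear":[[0,1,0],[0,2,0],[0,2,0]],"spin":[0,0,0],"fingers":[5,5,5]}'
```

```text
clock: 5.05
position: [0.4354, 0.0713, 0.0129]
ee_rot: [0.706, -0.706, -0.041, 0.04]
wrist_force: [-1.9, 0.7, 3.4]
finger_gap: 0.0145
```

```bash
python3 -m creep '{"linear":[[0,0,0],[0,0,0],[0,0,0],[0,-30,0],[0,-80,0]],"spin":[0,0,0,0,0],"fingers":[40,40,40,40,40]}'
python3 - <<'E'
from h import *
im=eyes.camera("wrist");cv2.imwrite("pics/w5.png",im)
print(pose()[:,3],totool([.583,.257,.07]))
E
```

```text
clock: 5.55
position: [0.4327, 0.0711, 0.09]
ee_rot: [-0.706, 0.706, 0.038, -0.043]
wrist_force: [2.2, -0.2, 0.4]
finger_gap: 0.0402
[0.43808534 0.07161768 0.10095644 1.        ] [165.   32.4 167.5]
```

View pics/w5.png

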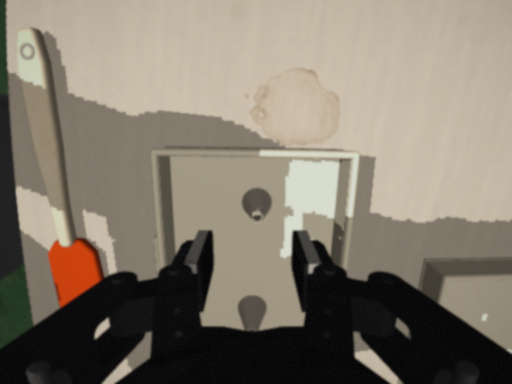

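```bash
python3 -m creep '{"linear":[[33,0,33],[66,0,67],[99,0,100],[132,10,134],[165,20,167]],"spin":[0,0,0,0,0],"fingers":[55,55,55,55,55]}'
python3 -m creep '{"linear":[[0,10,0],[0,10,0]],"spin":[0,0],"fingers":[55,55]}'
python3 - <<'E'
from h import *
T=pose();im=eyes.camera("wrist");cv2.imwrite("pics/w6.png",im);np.save("T6.npy",T)
print(T[:,3],T[:2,0])
g=cv2.cvtColor(im,6)[150:280,180:330]
E
```

```text
clock: 6.1
position: [0.5811, 0.258, 0.072]
ee_rot: [0.706, -0.706, -0.041, 0.04]
wrist_force: [0.8, -0.7, 1.4]
finger_gap: 0.0551
clock: 6.3
position: [0.5787, 0.2562, 0.0589]
ee_rot: [-0.705, 0.707, 0.039, -0.043]
wrist_force: [0.3, -1.2, 0.0]
finger_gap: 0.0548
[0.57865788 0.25623001 0.05888068 1.        ] [0.99324886 0.11589231]
```

View pics/w6.png

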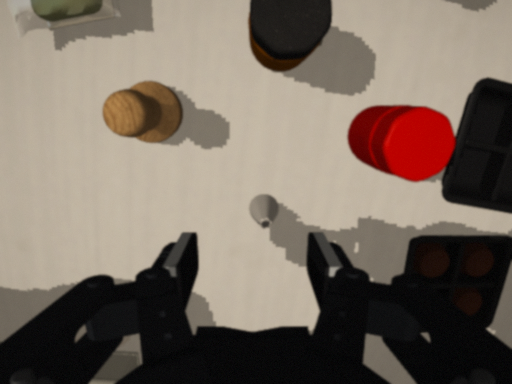

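Run:
```python
from h import *
T=np.load("T6.npy")
p=px2w("wrist",[(264,208),(265,225)],[0,.029],T);print(p.round(4))
print(totool([p[0,0],p[0,1],.006]),pose()[:,3])
```

```text
[[0.5871 0.2583 0.    ]
 [0.5869 0.257  0.029 ]]
[ 8.4 54.8  1.7] [0.57904247 0.25565877 0.0608507  1.        ]
```

```bash
python3 -m creep '{"linear":[[8,20,1],[8,45,1],[8,54,1],[8,54,1]],"spin":[0,0,0,0],"fingers":[55,55,55,55]}'
python3 -m creep '{"linear":[[0,0,0],[0,0,0],[0,0,0],[0,0,0],[0,0,0]],"spin":[0,0,0,0,0],"fingers":[5,5,5,5,5]}'
python3 -m creep '{"linear":[[0,0,0],[0,-10,0],[0,-50,0],[0,-90,0],[0,-90,0]],"spin":[0,0,0,0,0],"fingers":[5,5,5,5,5]}'
python3 - <<'E'
from h import *
print(pose()[:,3],totool([.4392,.034,.10]))
E
```

```text
clock: 6.75
position: [0.5868, 0.257, 0.008]
ee_rot: [-0.706, 0.706, 0.04, -0.041]
wrist_force: [-0.9, -0.1, 0.3]
finger_gap: 0.0554
clock: 7.25
position: [0.5886, 0.2584, 0.0102]
ee_rot: [0.706, -0.706, -0.042, 0.04]
wrist_force: [-0.3, -0.6, 7.8]
finger_gap: 0.0116
clock: 7.75
position: [0.5908, 0.2593, 0.1066]
ee_rot: [0.707, -0.705, -0.045, 0.036]
wrist_force: [0.5, -0.1, 0.5]
finger_gap: 0.0115
[0.59082593 0.25934321 0.10660262 1.        ] [-176.6    3.8 -206.5]
```

```bash
python3 -m creep '{"linear":[[-30,0,-35],[-60,0,-70],[-90,0,-105],[-120,0,-140],[-150,0,-175]],"spin":[0,0,0,0,0],"fingers":[5,5,5,5,5]}'
python3 -m creep '{"linear":[[-22,0,-29],[-22,0,-29],[-22,0,-29]],"spin":[0,0,0],"fingers":[5,5,5]}'
python3 - <<'E'
from h import *
print(pose()[:,3],totool([.4392,.034,.014]))
E
```

```text
clock: 8.25
position: [0.4575, 0.0658, 0.0984]
ee_rot: [-0.706, 0.706, 0.041, -0.041]
wrist_force: [0.7, -0.8, -0.4]
finger_gap: 0.0109
clock: 8.55
position: [0.4404, 0.0354, 0.0988]
ee_rot: [0.706, -0.706, -0.041, 0.04]
wrist_force: [-0.5, -0.0, 0.5]
finger_gap: 0.0112
[0.44037012 0.03537631 0.09879045 1.        ] [-1.4 84.8 -1.3]
```

```bash
python3 -m creep '{"linear":[[-1,30,-1],[-1,65,-1],[-1,78,-1],[-1,82,-1],[-1,83,-1]],"spin":[0,0,0,0,0],"fingers":[5,5,5,5,5]}'
python3 -m creep '{"linear":[[0,1,0],[0,2,0],[0,2,0]],"spin":[0,0,0],"fingers":[5,5,5]}'
```

```text
clock: 9.05
position: [0.44, 0.035, 0.0159]
ee_rot: [0.706, -0.706, -0.041, 0.041]
wrist_force: [0.2, -0.4, 0.8]
finger_gap: 0.0114
clock: 9.35
position: [0.4399, 0.0346, 0.014]
ee_rot: [0.706, -0.706, -0.041, 0.04]
wrist_force: [-0.4, 0.2, 0.3]
finger_gap: 0.0117
```

```bash
python3 -m creep '{"linear":[[0,1,0],[0,1,0],[0,2,0],[0,2,0]],"spin":[0,0,0,0],"fingers":[5,5,5,5]}'
python3 -m creep '{"linear":[[0,0,0],[0,0,0],[0,0,0],[0,-30,0],[0,-100,0]],"spin":[0,0,0,0,0],"fingers":[38,38,38,38,38]}'
python3 - <<'E'
from h import *
im=eyes.camera("wrist");cv2.imwrite("pics/w7.png",im)
im=eyes.camera("top");cv2.imwrite("pics/t7.png",im)
T=np.load("T1.npy"); s=.64
# jar lid from w1: fit ellipse to dark blob
w=cv2.imread("pics/w1.png"); g=cv2.cvtColor(w,6)[150:230,485:575]; m=(g<60).astype(np.uint8)
c=max(cv2.findContours(m,0,1)[0],key=cv2.contourArea); e=cv2.fitEllipse(c); print(e)
u,v=e[0][0]+485,e[0][1]+150
print(px2w("wrist",[((u+.5)*s-.5,(v+.5)*s-.5)],.06,T))
print(pose()[:,3],totool([.581,.365,.11]))
E
```

```text
clock: 9.75
position: [0.44, 0.0346, 0.013]
ee_rot: [0.706, -0.706, -0.041, 0.04]
wrist_force: [-6.7, -0.3, 14.2]
finger_gap: 0.0113
clock: 10.25
position: [0.4368, 0.0346, 0.0889]
ee_rot: [0.706, -0.706, -0.038, 0.043]
wrist_force: [0.9, -0.6, 0.1]
finger_gap: 0.0383
((39.360965728759766, 39.41806411743164), (52.91870880126953, 68.71089172363281), 96.69867706298828)
[[0.57748697 0.36813961 0.06      ]]
[0.4429765  0.03457656 0.09760922 1.        ] [175.2 -10.8 312.4]
```

```bash
python3 -m creep '{"linear":[[24,-10,43],[48,-20,86],[72,-20,129],[96,-20,172],[120,-20,215]],"spin":[0,0,0,0,0],"fingers":[85,85,85,85,85]}'
python3 -m creep '{"linear":[[24,0,43],[47,0,84],[57,0,98],[57,0,98],[57,0,98]],"spin":[0,0,0,0,0],"fingers":[85,85,85,85,85]}'
python3 - <<'E'
from h import *
T=pose();im=eyes.camera("wrist");cv2.imwrite("pics/w8.png",im);np.save("T8.npy",T)
print(T[:,3]); print(w2px("wrist",[[.584,.366,.06],[.584,.366,0]],T))
E
```

```text
clock: 10.85
position: [0.5344, 0.2639, 0.1108]
ee_rot: [-0.706, 0.706, 0.041, -0.041]
wrist_force: [0.6, -0.7, 0.1]
finger_gap: 0.085
clock: 11.35
position: [0.579, 0.3655, 0.1102]
ee_rot: [-0.706, 0.706, 0.04, -0.041]
wrist_force: [-0.3, -0.1, -0.2]
finger_gap: 0.0849
[0.57903819 0.36550245 0.11020469 1.        ]
[[258.80296894 213.67476094]
 [257.45599118 190.46094127]]
```

View pics/w8.png

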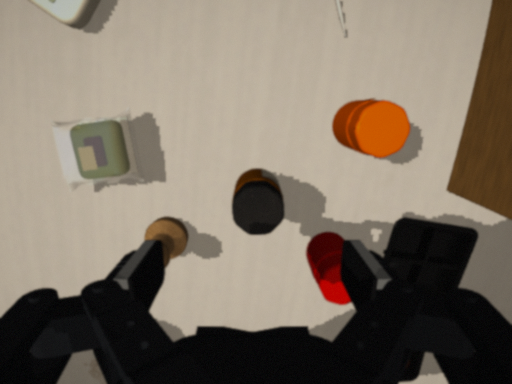

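Run:
```python
from h import *
T=np.load("T8.npy")
p=px2w("wrist",[(258.5,207)],.06,T)[0];print(p,totool([p[0],p[1],.018],T))
print(px2w("wrist",[(381,128),(347,270)],.06,T))
c=px2w("wrist",[(73,124),(126,120),(132,175),(81,181)],.036,T);print(c.round(3),c.mean(0).round(4),[np.degrees(np.arctan2(*(c[(i+1)%4]-c[i])[[1,0]])).round(1) for i in range(4)],[np.linalg.norm(c[i]-c[(i+1)%4]).round(3) for i in range(4)])
f=px2w("wrist",[(54,126),(140,183),(78,188),(127,113)],.0,T);print(f)
```

```text
[0.58321532 0.37070829 0.06      ] [ 4.9 92.2  4.8]
[[0.65440405 0.43224758 0.06      ]
 [0.65291394 0.33031143 0.06      ]]
[[0.444 0.41  0.036]
 [0.483 0.416 0.036]
 [0.488 0.377 0.036]
 [0.448 0.368 0.036]] [0.4658 0.3926 0.036 ] [np.float64(9.6), np.float64(-82.8), np.float64(-167.0), np.float64(96.6)] [np.float64(0.04), np.float64(0.04), np.float64(0.041), np.float64(0.043)]
[[0.4050867  0.40242684 0.        ]
 [0.48136867 0.36079016 0.        ]
 [0.4249571  0.34970267 0.        ]
 [0.46903209 0.4193338  0.        ]]
```

```bash
python3 -m creep '{"linear":[[5,0,5],[5,30,5],[5,65,5],[5,92,5],[5,92,5]],"spin":[0,0,0,0,0],"fingers":[70,70,70,70,70]}'
python3 -m creep '{"linear":[[0,0,0],[0,0,0],[0,0,0],[0,0,0],[0,0,0]],"spin":[0,0,0,0,0],"fingers":[20,20,20,20,20]}'
python3 -m creep '{"linear":[[0,-10,0],[0,-50,0],[0,-100,0],[0,-130,0],[0,-130,0]],"spin":[0,0,0,0,0],"fingers":[20,20,20,20,20]}'
python3 - <<'E'
from h import *
print(pose()[:,3],totool([.657,.0,.148]))
E
```

```text
clock: 11.9
position: [0.5814, 0.3694, 0.0143]
ee_rot: [-0.705, 0.707, 0.038, -0.043]
wrist_force: [0.8, 0.1, -1.7]
finger_gap: 0.07
clock: 12.4
position: [0.5852, 0.3721, 0.0227]
ee_rot: [0.707, -0.705, -0.042, 0.039]
wrist_force: [-0.4, -0.4, 7.0]
finger_gap: 0.0371
clock: 12.9
position: [0.5858, 0.3726, 0.1578]
ee_rot: [0.708, -0.704, -0.045, 0.037]
wrist_force: [-0.5, 0.7, -0.5]
finger_gap: 0.0368
[0.58581108 0.37262338 0.15777274 1.        ] [  27.8    8.3 -378.4]
```

```bash
python3 -m creep '{"linear":[[4,0,-48],[8,0,-96],[11,0,-144],[14,0,-192],[18,0,-240]],"spin":[0,0,0,0,0],"fingers":[20,20,20,20,20]}'
python3 -m creep '{"linear":[[3,0,-45],[6,0,-90],[10,0,-135],[10,0,-138],[10,0,-138]],"spin":[0,0,0,0,0],"fingers":[20,20,20,20,20]}'
python3 - <<'E'
from h import *
T=pose();im=eyes.camera("wrist");cv2.imwrite("pics/w9.png",im);np.save("T9.npy",T)
print(T[:,3]); o=np.array([.662,-.044,.032]);a=np.radians(6.4);x=np.array([np.cos(a),np.sin(a),0]);y=np.array([-x[1],x[0],0])
print(w2px("wrist",[o-.068*x+.088*y,o+.068*x+.088*y],T))
E
```

```text
clock: 13.4
position: [0.6286, 0.1331, 0.1486]
ee_rot: [-0.706, 0.706, 0.04, -0.041]
wrist_force: [1.0, 0.2, -0.1]
finger_gap: 0.0367
clock: 13.9
position: [0.6545, -0.0021, 0.1485]
ee_rot: [0.706, -0.706, -0.039, 0.04]
wrist_force: [0.3, 1.3, -0.7]
finger_gap: 0.0368
[ 0.65452107 -0.00207829  0.14845379  1.        ]
[[175.60742431 137.11320517]
 [334.55032263 137.50728718]]
```

View pics/w9.png

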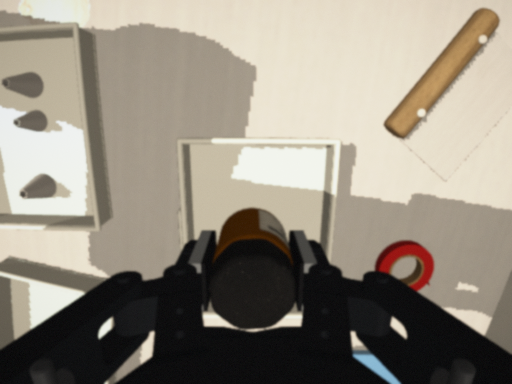

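```bash
python3 -m creep '{"linear":[[6,0,-8],[6,40,-8],[6,85,-8],[6,110,-8],[6,117,-8]],"spin":[0,0,0,0,0],"fingers":[20,20,20,20,20]}'
python3 -m creep '{"linear":[[0,1,0],[0,2,0],[0,3,0],[0,4,0],[0,4,0]],"spin":[0,0,0,0,0],"fingers":[20,20,20,20,20]}'
```

```text
clock: 14.45
position: [0.6596, -0.007, 0.0277]
ee_rot: [0.706, -0.706, -0.039, 0.044]
wrist_force: [-0.8, -0.1, -0.2]
finger_gap: 0.0363
clock: 14.95
position: [0.6621, -0.0082, 0.0291]
ee_rot: [-0.706, 0.706, 0.041, -0.04]
wrist_force: [-0.6, 0.7, 0.0]
finger_gap: 0.0363
```

```bash
python3 -m creep '{"linear":[[0,1,0],[0,2,0],[0,2,0],[0,2,0]],"spin":[0,0,0,0],"fingers":[20,20,20,20]}'
```

```text
clock: 15.35
position: [0.6617, -0.0082, 0.0262]
ee_rot: [0.706, -0.706, -0.041, 0.041]
wrist_force: [-0.5, -1.0, -0.4]
finger_gap: 0.0367
```

```bash
python3 -m creep '{"linear":[[0,1,0],[0,1,0],[0,1,0],[0,1,0]],"spin":[0,0,0,0],"fingers":[20,20,20,20]}'
```

```text
clock: 15.75
position: [0.6619, -0.0082, 0.0257]
ee_rot: [0.706, -0.706, -0.041, 0.04]
wrist_force: [-1.8, 0.6, 2.3]
finger_gap: 0.0372
```

```bash
python3 -m creep '{"linear":[[0,0,0],[0,0,0],[0,0,0],[0,-40,0],[0,-90,0]],"spin":[0,0,0,0,0],"fingers":[62,62,62,62,62]}'
python3 -m creep '{"linear":[[-15,-40,40],[-30,-40,80],[-45,-40,125],[-60,-40,170],[-75,-40,215]],"spin":[0,0,0,0,0],"fingers":[85,85,85,85,85]}'
python3 - <<'E'
from h import *
print(pose()[:,3],totool([.458,.386,.12]))
E
```

```text
clock: 16.25
position: [0.6599, -0.0081, 0.1127]
ee_rot: [0.706, -0.706, -0.038, 0.043]
wrist_force: [0.9, -0.1, -0.3]
finger_gap: 0.0619
clock: 16.75
position: [0.5616, 0.1983, 0.1554]
ee_rot: [0.706, -0.706, -0.041, 0.04]
wrist_force: [0.0, 0.5, -0.5]
finger_gap: 0.085
[0.56155456 0.19829149 0.15544024 1.        ] [-81.4  35.4 198.3]
```

```bash
python3 -m creep '{"linear":[[-18,0,44],[-36,0,88],[-54,0,132],[-72,10,176],[-81,35,198]],"spin":[0,0,0,0,0],"fingers":[85,85,85,85,85]}'
python3 -m creep '{"linear":[[0,0,0],[0,0,0],[0,0,0]],"spin":[0,0,0],"fingers":[85,85,85]}'
python3 - <<'E'
from h import *
T=pose();im=eyes.camera("wrist");cv2.imwrite("pics/w10.png",im);np.save("T10.npy",T)
print(T[:,3]);
E
```

```text
clock: 17.25
position: [0.4584, 0.3881, 0.1227]
ee_rot: [0.707, -0.704, -0.043, 0.04]
wrist_force: [0.3, 0.5, 0.4]
finger_gap: 0.0848
clock: 17.55
position: [0.4605, 0.3836, 0.1215]
ee_rot: [0.706, -0.706, -0.041, 0.04]
wrist_force: [-0.6, 0.7, 0.8]
finger_gap: 0.0852
[0.46048899 0.38355388 0.121451   1.        ]
```

View pics/w10.png

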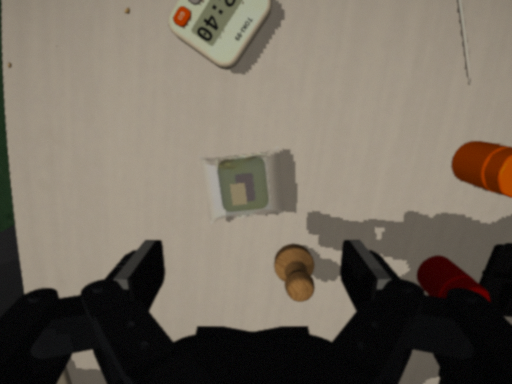

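Run:
```python
from h import *
T=np.load("T10.npy")
c=px2w("wrist",[(218,162),(266,156),(269,207),(222,213)],.036,T);print(c.round(3),c.mean(0).round(4),[np.degrees(np.arctan2(*(c[(i+1)%4]-c[i])[[1,0]])).round(1) for i in range(4)])
print(px2w("wrist",[(243,185),(243,187)],[.036,.02],T))
m=c.mean(0); print(totool([m[0],m[1],.012],T))
print(w2px("wrist",[[.507,.316,.055],[.507,.316,0]],T))
```

```text
[[0.432 0.41  0.036]
 [0.468 0.419 0.036]
 [0.475 0.378 0.036]
 [0.438 0.369 0.036]] [0.4533 0.3939 0.036 ] [np.float64(13.7), np.float64(-79.4), np.float64(-165.8), np.float64(99.3)]
[[0.45277096 0.39391803 0.036     ]
 [0.4529391  0.38815358 0.02      ]]
[ -6.1 109.4  11. ]
[[299.28014565 291.91782164]
 [290.88430521 259.24899124]]
```

```bash
python3 -m creep '{"linear":[[-7,0,8],[-7,30,8],[-7,70,8],[-7,105,8],[-7,116,8]],"spin":[-0.1,-0.1,-0.1,-0.1,-0.1],"fingers":[85,85,85,85,85]}'
python3 -m creep '{"linear":[[0,0,0],[0,0,0]],"spin":[0,0],"fingers":[85,85]}'
python3 -m creep '{"linear":[[0,0,0],[0,0,0],[0,0,0],[0,0,0],[0,0,0]],"spin":[0,0,0,0,0],"fingers":[45,45,45,45,45]}'
```

```text
clock: 18.1
position: [0.4507, 0.3891, 0.001]
ee_rot: [-0.702, 0.704, 0.074, -0.077]
wrist_force: [0.1, -0.7, -0.5]
finger_gap: 0.0852
clock: 18.3
position: [0.453, 0.3918, 0.0067]
ee_rot: [0.704, -0.702, -0.077, 0.075]
wrist_force: [-0.0, 0.2, 0.8]
finger_gap: 0.0847
clock: 18.8
position: [0.4526, 0.3921, 0.0065]
ee_rot: [0.704, -0.702, -0.077, 0.075]
wrist_force: [0.7, -0.9, 5.9]
finger_gap: 0.0553
```

```bash
python3 -m creep '{"linear":[[0,-10,0],[0,-40,0],[0,-85,0],[0,-120,0],[0,-120,0]],"spin":[0,0,0,0,0],"fingers":[45,45,45,45,45]}'
python3 -m creep '{"linear":[[-10,0,-46],[-20,0,-92],[-30,0,-138],[-40,0,-184],[-50,0,-230]],"spin":[0.03,0.06,0.1,0.13,0.16],"fingers":[45,45,45,45,45]}'
python3 - <<'E'
from h import *
T=pose();print(T[:3,3],np.degrees(np.arctan2(T[1,0],T[0,0])),totool([.4547,-.165,.13]))
E
```

```text
clock: 19.3
position: [0.4538, 0.3931, 0.1319]
ee_rot: [0.705, -0.701, -0.079, 0.072]
wrist_force: [0.0, -0.6, 0.3]
finger_gap: 0.0552
clock: 19.8
position: [0.451, 0.1542, 0.124]
ee_rot: [-0.707, 0.707, 0.019, -0.019]
wrist_force: [0.0, -0.2, 0.8]
finger_gap: 0.0551
[0.45101054 0.15416334 0.12395942] 3.1055449143008067 [ -13.6   -6.  -318.9]
```

```bash
python3 -m creep '{"linear":[[-2,-6,-46],[-4,-6,-92],[-6,-6,-138],[-8,-6,-184],[-10,-6,-230]],"spin":[0.03,0.06,0.09,0.12,0.15],"fingers":[45,45,45,45,45]}'
python3 - <<'E'
from h import *
T=pose();print(T[:3,3],np.degrees(np.arctan2(T[1,0],T[0,0])),totool([.4547,-.165,.13]))
E
```

```text
clock: 20.3
position: [0.4537, -0.076, 0.1302]
ee_rot: [0.706, -0.706, 0.034, -0.034]
wrist_force: [0.9, 0.4, 1.0]
finger_gap: 0.0549
[ 0.4537463  -0.07595842  0.13016377] -5.50526948878578 [  9.5   0.1 -88.5]
```

```bash
python3 -m creep '{"linear":[[5,0,-46],[11,0,-93],[11,0,-93],[11,35,-93],[11,70,-93]],"spin":[0,0,0,0,0],"fingers":[45,45,45,45,45]}'
python3 -m creep '{"linear":[[0,25,0],[0,38,0],[0,43,0],[0,45,0],[0,45,0]],"spin":[0,0,0,0,0],"fingers":[45,45,45,45,45]}'
```

```text
clock: 20.8
position: [0.4569, -0.168, 0.06]
ee_rot: [-0.706, 0.706, -0.033, 0.035]
wrist_force: [0.1, 1.2, -0.8]
finger_gap: 0.0553
clock: 21.3
position: [0.4573, -0.168, 0.0163]
ee_rot: [-0.706, 0.707, -0.033, 0.034]
wrist_force: [-0.5, 0.1, -0.8]
finger_gap: 0.0553
```

```bash
python3 -m creep '{"linear":[[0,2,0],[0,4,0],[0,5,0],[0,5,0]],"spin":[0,0,0,0],"fingers":[45,45,45,45]}'
python3 -m creep '{"linear":[[0,1,0],[0,1,0],[0,1,0]],"spin":[0,0,0],"fingers":[45,45,45]}'
```

```text
clock: 21.7
position: [0.4565, -0.1679, 0.0103]
ee_rot: [0.706, -0.706, 0.034, -0.034]
wrist_force: [0.1, 1.1, -0.5]
finger_gap: 0.0553
clock: 22.0
position: [0.4567, -0.1679, 0.0095]
ee_rot: [-0.706, 0.706, -0.033, 0.034]
wrist_force: [-0.2, -0.5, 1.2]
finger_gap: 0.0549
```

```bash
python3 -m creep '{"linear":[[0,1,0],[0,1,0],[0,1,0]],"spin":[0,0,0],"fingers":[45,45,45]}'
python3 -m creep '{"linear":[[0,0,0],[0,0,0],[0,0,0],[0,0,0]],"spin":[0,0,0,0],"fingers":[72,72,72,72]}'
python3 -m creep '{"linear":[[0,-20,0],[0,-60,0],[0,-110,0],[0,-150,0],[0,-150,0]],"spin":[0,0,0,0,0],"fingers":[72,72,72,72,72]}'
python3 -m creep '{"linear":[[0,0,40],[0,0,80],[0,0,120],[0,0,120]],"spin":[0,0,0,0],"fingers":[72,72,72,72]}'
python3 - <<'E'
from h import *
a=eyes.camera("top"); b=eyes.camera("scene")
A=cv2.resize(a[120:270,240:410],None,fx=3,fy=3,interpolation=cv2.INTER_CUBIC)
B=cv2.resize(b[160:270,190:390],None,fx=1.45,fy=1.45,interpolation=cv2.INTER_CUBIC)
w=eyes.camera("wrist");W=cv2.resize(w,(290,218))
r=np.zeros((450,800,3),np.uint8);r[:450,:510]=A;r[:B.shape[0],510:510+B.shape[1]]=B[:, :290];r[200:418,510:800]=W
cv2.imwrite("pics/final.png",r)
E
```

```text
clock: 22.3
position: [0.4569, -0.168, 0.0095]
ee_rot: [-0.706, 0.706, -0.033, 0.034]
wrist_force: [-4.2, 1.0, 9.2]
finger_gap: 0.055
clock: 22.7
position: [0.4564, -0.1678, 0.0081]
ee_rot: [0.706, -0.706, 0.034, -0.033]
wrist_force: [-0.5, -0.2, -0.3]
finger_gap: 0.0718
clock: 23.2
position: [0.4592, -0.169, 0.165]
ee_rot: [-0.705, 0.708, -0.03, 0.037]
wrist_force: [-0.6, -0.7, 0.1]
finger_gap: 0.0723
clock: 23.6
position: [0.4678, -0.0448, 0.1575]
ee_rot: [0.707, -0.706, 0.032, -0.032]
wrist_force: [-0.4, 0.2, -0.2]
finger_gap: 0.0719
```

View pics/final.png

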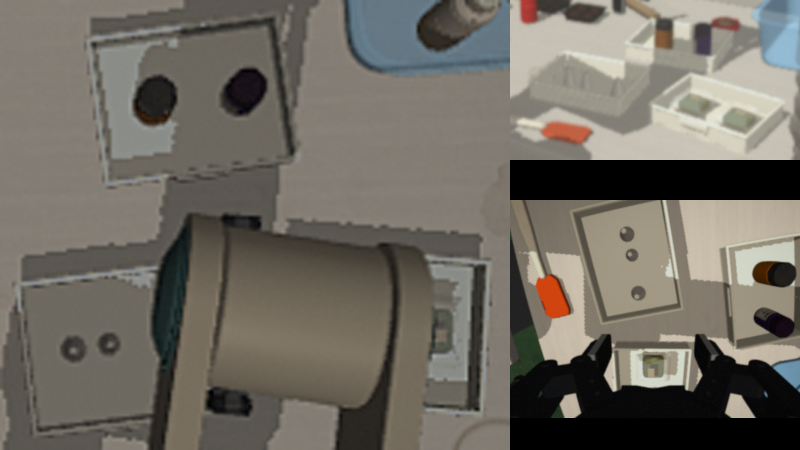

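All three bins look right: three nozzles stand at (627,233), (631,255) and (638,293). Two jars stand at (155,98) and (245,90), and two sweets lie flat at (695,103) and (740,118).

```bash
python3 -c "
from cell import order; print(order.sign_off())"
```

```text
the job is handed in; nothing more can be done
None
```

I sorted all four items and handed the job in at about 24 s of the 109 s allowed. The order was both nozzles, then the jar, then the sweet.

- **Final pictures:** Each loose item stands upright beside its own kind: three nozzles, two jars and two sweets. The items that were already there still stand in place. The gripper was open and about 0.16 m above the worktop when I handed in.
- **Forces:** The highest I saw at the wrist was about 16 N, against the 120 N limit. It came while setting down the second nozzle, and I only read it at the end of each move.
- **Camera disagreement:** The top camera and the wrist camera differed by 3–9 mm in position. I used close wrist views for the four pickups and for the nozzle and jar bins.
- **Less direct check:** I didn't measure the pack bin from close by; I used the top camera's position shifted by the offset seen on the other two bins. The sweet went in without touching anything, and the final picture shows it lying flat in the bin.

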